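# Prop up the quadcopter's tilt stand with a wedge and hold it

### The job

First move the blue battery pack out from in front of the tilt stand and lay it on the red mat. Then take the orange wedge by its handle and, keeping it flat on the bench, push its thin end in under the steel lip of the stand's hinged plate (the one carrying the quadcopter) until the lip has just lifted clear of the aluminium base, by about 6 mm and no more than 10. Finish while still gripping the wedge in place, with only the wedge holding the plate up; leave the other things on the bench where they are.

Things in the scene. Friction and masses are not known exactly. Their poses are not given: they have to be found in the camera images.
- stand: Aluminium base of the tilt stand, fixed to the bench: two side rails 16 mm high, 160 mm over all, 116 mm of bare bench clear between them, joined at the far end. Origin on the bench below the middle of the lip (plate down); +x points horizontally into the stand (the way the wedge goes in, square to the lip), y along the lip, z up. The mouth is open towards -x. Place and yaw vary.
- tilt_plate (a joint): Angle of the hinged plywood plate, 160 mm wide, with a quadcopter without propellers bolted on top (together 0.4 to 0.85 kg, top 68 mm above the bench). Hinge 190 mm behind the lip. 0 = resting on the base; grows as the lip rises (rad): 0.01 rad is 1.9 mm of lift at the lip, 6 mm is 0.032 rad. Falls back by its own weight.
- plate_lip (a point): Lowest point, in the middle, of the lip: a round steel bar 10 mm thick and 160 mm long across the front of the plate. 16 mm above the bench when the plate is down; its height above 16 mm is the lift.
- wedge_grip (a point): Middle of the handle of the loose orange wedge (0.12 kg), 45 mm above its underside. Handle: upright block 40 mm long (x), 32 mm wide (y), 70 mm high. The wedge is 32 mm wide throughout; +x points along it to the thin toe, 110 mm horizontally from this point. Its top is 4 mm high at the toe and rises 1 mm in 3 towards the handle, to about 35 mm.
- wedge: The same wedge; origin on its underside below the handle's middle, axes as above, z up. Pushed along the stand's x it meets the lip when the toe is about 35 mm past the stand's origin, and has lifted it 6 mm at about 53 mm past (this origin then about 57 mm before the stand's). The push takes roughly 5 to 15 N, so grip firmly: the wedge may lag a few mm.
- battery_center (a point): Centre of the loose battery pack, blue with a yellow band, 35 mm (x) by 75 mm (y) by 30 mm high (z), 0.14 to 0.24 kg, lying flat on the bench across the mouth of the stand, with 40 mm or more between it and the lip. Axes: x along the 35 mm side, y along the 75 mm side.
- battery: The same battery pack; origin at the centre of its underside, axes as above.
- mat: Flat red mat, fixed, 100 mm (x) by 140 mm (y), 4 mm thick; origin at the centre of its underside.
- screwdriver: Bystander: screwdriver with yellow handle, 200 mm long, 26 mm thick, lying on the bench; origin below its middle.
- wrench: Bystander: steel wrench 140 mm long, lying flat, 8 mm high.
- motor: Bystander: small red motor standing on the bench, 29 mm across, 30 mm high; origin under its centre.
- tape: Bystander: green roll of tape lying flat, 60 mm across, 18 mm high; origin under its centre.
- jar: Bystander: small clear jar with black cap, 48 mm across, 55 mm high; origin under its centre.
- transmitter: Bystander: white hand-held radio controller with two sticks, about 130 by 170 mm, 58 mm high; origin under its middle.
There are look-alikes about, which are no part of the job. There is more than one size of the wedge; the job needs the larger. There is more than one size of the battery; the job needs the smaller.

How it is judged:
By the outcome, as a careful person would: the job done as asked, in the order asked, and still so for the second after the job is handed in, while the arm keeps its last pose, push and grip.
It also fails if it takes over 64 s, if anything falls off the work surface, if the arm or the gripper's body presses on something with over 40 N, if the wrist force passes 120 N, or if a joint passes its speed limit or range.

### The arm

A 6-joint arm with a two-finger parallel gripper is mounted at the origin on the work surface. World frame = base frame: x ahead of the robot, y to its left, z up, the work surface at z = 0. Lengths are in m, angles in degrees, forces in N, time in s.
With the tool pointing down it reaches from about 0.375 to 0.9 m from the base axis. Payload 3.1 kg.
Tool frame: the origin (TCP) lies on the centre line of the jaws, within the pads' length; the fingertips stand 14 mm ahead of it and the grasp point (between the pads) lies 5 mm behind it (bot.tips_ahead is the distance from the TCP to the fingertips, in m); z points along the fingers, y is the line along which they close (so a half turn about z gives the same grasp; the last joint's range is limited). The gripper opens to 87 mm and grips with 3 to 60 N. Pads are 19 mm wide; open, the fingers measure 117 mm over their backs; the gripper's body (75 mm by 190 mm) begins 51 mm behind the grasp point.
Start: joints at [-81.618, 30.224, 82.088, -0, 67.689, -10.227], TCP at [0.199, -0.592, 0.237] pointing down, gripper open.
Joint ranges: [-176.69, 176.69], [-43.24, 126.21], [12.49, 139.97], [-82, 262], [0, 151.66], [-163.58, 163.58]. Speed limits (degrees/s): [159.86, 159.86, 180, 180, 180, 180].

### API

Orientations are given as a 3x3 rotation matrix whose columns are the frame's x, y, z axes.
In Python, from rig import bot gives the robot as it stands.
- The arm moves only by the tool play_rows, never from a script. Its argument "moves" is a list that holds one entry, the list of rows, each a list of 6 numbers: the shift along the tool's x, y, z in mm, then the turn, a rotation vector about the tool's x, y, z in rad. A call has 1 to 5 rows; each row shifts and turns the commanded pose from where the row before left it, along the tool's axes as they then stand; what a row does not reach is not made up. A row lasts 1/10 s, in which the tool goes at most 50 mm and 8.59 degrees, less where a joint would pass 70% of its speed; a pose out of reach is approached as far as the arm can. A call with a gripper value outside its range is refused whole. "fingers" is the opening, from -1 (shut) to 1 (fully open), set as the call begins (left out, the last holds). The fingers move at their own pace and stop on an object; the grip force is fixed at half the most. Time passes only in rows, so rows that do not move let the fingers close. It gives the time, the measured TCP pose, the force, the opening and the grip force at its end, in the units of the state.
- bot.read_state(): the state, without advancing time (a new reading comes with each control period).
- bot.capture(name): name is "scene" or "top" or "wrist"; returns a dict with "image" (480x640x3 uint8, blue, green, red), "fx", "fy", "cx", "cy" (pixels), "distortion" ([k1, k2, p1, p2, k3] as OpenCV has them; the pictures are not rectified), "R" (3x3) and "t" (3): a world point X has camera coordinates R X + t. Camera axes: x right, y down, z forward; pixel columns grow to the right and rows downward; lengths in m; the calibration is good to about 2 mm. A picture is of the moment at which its call begins. There is no depth.
- bot.hand_in(): hands the job in; it is judged then, once.
Trained networks look in a picture, given as the dict that the camera call returned (one of the last four; its "shot" number tells which), for a name from the list of things; names that differ only in an ending like _2 or _b are one class to them, and where a whole thing is asked for, a point or a joint stands for the part that bears it (a point fixed in the world has none). Each returns a list of dicts, best first, with "confidence" (0 to 1); they miss things now and then, are a little off and sometimes report something else, mostly with a low value. They report only what shows in the picture. A call takes as long as a camera call. They do not tell look-alikes from the thing itself.
- bot.search_frame(picture, query): "centre" ([column, row] in pixels, amid what is visible of it).
- bot.silhouettes(picture, query): "pixels" (480x640 bool, what is visible of it) and "centre" ([column, row] in pixels, amid what is visible of it).
- bot.pinpoint(picture, query): "centre" ([column, row] in pixels: a listed point, or the origin of a listed thing).
The state is a dict: "time_s": time; "joint_positions": joint angles; "qvel": joint speeds; "tau": joint torques, N m; "position": TCP position; "tcp_rot": TCP orientation; "force": force on the tool from outside, world axes, zero at the start; "moment": the same for the moment, N m; "opening": opening from 0.0 (shut) to 1.0 (fully open); "grasp_force": force on a finger pad.
Only numpy, scipy, OpenCV 4.12 (cv2) and the standard library are available. Lean on these libraries where they do the work, as an engineer would, in place of code of your own. Each camera call takes 0.05 s, during which the arm holds its last target. There are 200 camera calls.

## Working session

There is one attempt and no reset: what is moved stays moved. The work goes in short steps, Python scripts to look and compute and a tool call to move; the robot and the scene stay as the last step left them, time stands still between calls to the robot, and variables do not carry over. Pictures are saved under pics/ and viewed, at most 10 in all, crops included, and the job is handed in when it is done.

Besides the shell and the picture viewer there is one more tool, called after ">>>" as a command line: name --argument value ..., lists and objects as JSON in quotes. play_rows: Moves the arm, as the interface text tells. Its arguments: {"type":"object","properties":{"moves":{"type":"array","items":{"type":"array","items":{"type":"array","items":{"type":"number"}}}},"fingers":{"type":"number"}},"required":["moves"]}

```bash
mkdir -p pics; ls; cat > h.py <<'E'
import numpy as np, cv2
from rig import bot
def ray(p,uv):
    K=np.array([[p["fx"],0,p["cx"]],[0,p["fy"],p["cy"]],[0,0,1]],float)
    n=cv2.undistortPoints(np.array([[uv]],float),K,np.array(p["distortion"],float))[0,0]
    R=np.array(p["R"]);t=np.array(p["t"])
    return -R.T@t, R.T@np.array([n[0],n[1],1.])
def onz(p,uv,z):
    o,d=ray(p,uv); return o+d*(z-o[2])/d[2]
def proj(p,X):
    K=np.array([[p["fx"],0,p["cx"]],[0,p["fy"],p["cy"]],[0,0,1]],float)
    return cv2.projectPoints(np.array(X,float).reshape(-1,3),cv2.Rodrigues(np.array(p["R"],float))[0],np.array(p["t"],float),K,np.array(p["distortion"],float))[0][:,0]
def rect(p,m,z):
    c=max(cv2.findContours(m.astype(np.uint8),0,2)[0],key=cv2.contourArea)[:,0]
    P=np.array([onz(p,u,z)[:2] for u in c])*1000
    r=cv2.minAreaRect(P.astype(np.float32)); return [np.round(a,1) for a in r]
E
python3 - <<'E'
from h import *
for n in ["scene","top"]:
    p=bot.capture(n); cv2.imwrite(f"pics/{n}0.png",p["image"])
    print(n,-np.array(p["R"]).T@p["t"])
    for q,z in [("stand",0),("plate_lip",.016),("wedge_grip",.045),("wedge",0),("battery_center",.015),("mat",0.004)]:
        for r in bot.pinpoint(p,q): print(q,np.round(r["centre"]),round(r["confidence"],2),np.round(onz(p,r["centre"],z),3))
    if n=="top":
        for q,z in [("battery",.03),("mat",.004),("wedge",.02),("stand",.016)]:
            for r in bot.silhouettes(p,q): print(q,round(r["confidence"],2),rect(p,r["pixels"],z))
E
```

```text
pics
scene [ 1.2873587  -0.47885276  0.81600487]
plate_lip [406. 201.] 0.56 [0.56  0.241 0.016]
wedge_grip [247. 240.] 0.98 [ 0.495 -0.193  0.045]
wedge_grip [208. 278.] 0.58 [ 0.555 -0.316  0.045]
wedge [210. 285.] 0.96 [ 0.537 -0.312  0.   ]
wedge [248. 248.] 0.61 [ 0.474 -0.187  0.   ]
battery_center [378. 207.] 0.9 [0.539 0.163 0.015]
battery_center [349. 174.] 0.8 [0.376 0.182 0.015]
mat [232. 336.] 0.6 [ 0.694 -0.33   0.004]
mat [328. 289.] 0.58 [ 0.695 -0.098  0.004]
mat [404. 202.] 0.34 [0.548 0.243 0.004]
top [ 0.42464883 -0.03310519  1.11192108]
stand [212. 249.] 0.86 [0.555 0.23  0.   ]
plate_lip [206. 249.] 0.69 [0.554 0.241 0.016]
plate_lip [220. 165.] 0.56 [0.776 0.217 0.016]
wedge_grip [426. 260.] 0.65 [ 0.532 -0.311  0.045]
wedge_grip [379. 276.] 0.56 [ 0.491 -0.195  0.045]
wedge [376. 278.] 0.97 [ 0.486 -0.192  0.   ]
wedge [419. 257.] 0.95 [ 0.542 -0.305  0.   ]
battery_center [244. 253.] 0.81 [0.545 0.144 0.015]
battery_center [228. 322.] 0.65 [0.373 0.177 0.015]
mat [339. 203.] 0.97 [ 0.682 -0.097  0.004]
mat [242. 256.] 0.59 [0.537 0.152 0.004]
mat [351. 163.] 0.39 [ 0.791 -0.129  0.004]
battery 0.68 [array([386. , 171.4]), array([111.3,  49.7]), np.float64(89.1)]
battery 0.67 [array([677.6, -89.8]), array([133.7,  98.3]), np.float64(89.9)]
battery 0.59 [array([536. , 144.3]), array([38.1, 76.2]), np.float64(86.7)]
mat 0.82 [array([682.8, -90.7]), array([ 99.2, 139.4]), np.float64(1.0)]
wedge 0.79 [array([ 519.6, -293. ]), array([ 25.8, 101.9]), np.float64(33.7)]
wedge 0.77 [array([ 482.9, -150.6]), array([ 34.5, 139. ]), np.float64(7.8)]
stand 0.87 [array([563. , 334.5]), array([209. , 161.7]), np.float64(86.2)]
```

View pics/top0.png

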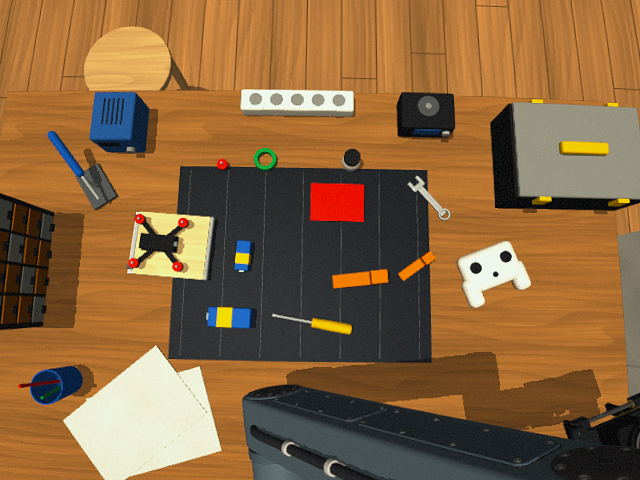

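View pics/scene0.png

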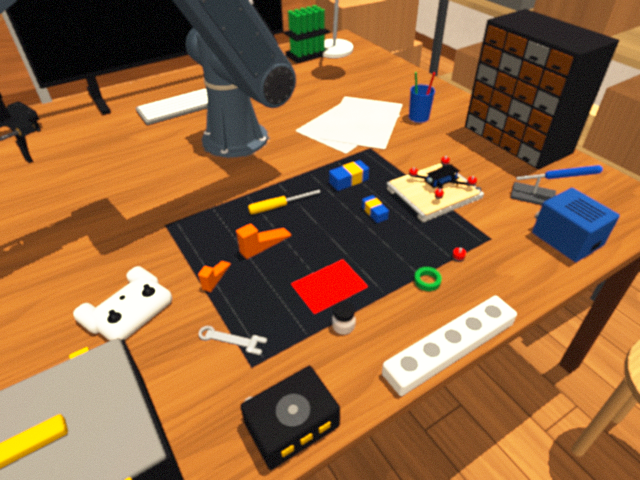

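```bash
python3 - <<'E'
from h import *
s=bot.read_state(); print(np.round(s["tcp_rot"],3), s["position"], s["opening"], s["force"])
E
```

```text
[[ 0.948  0.319 -0.   ]
 [ 0.319 -0.948 -0.   ]
 [-0.     0.    -1.   ]] [ 0.19946411 -0.59229354  0.23656414] 0.9993202988042588 [-0.15072077  0.12973096 -0.3717003 ]
```

The top view shows the stand at left with its mouth facing right (lip at about 212,249). The small battery is at (244,255) and the decoy is at (230,317). The large wedge has its handle at (380,277) and toe at (333,281). The mat is at (337,202). The scene view agrees. I'm moving above the battery.

>>> play_rows --moves '[[[33,-34.5,2,0,0,0],[33,-34.5,2,0,0,0],[33,-34.5,2,0,0,0],[33,-34.5,2,0,0,0],[33,-34.5,2,0,0,0]]]' --fingers 1

```text
time_s: 1.4
position: [0.3013, -0.3746, 0.2267]
tcp_rot: [[0.948, 0.318, 0.0], [0.318, -0.948, -0.0], [0.0, 0.001, -1.0]]
force: [0.2, -0.1, -0.5]
opening: 0.999
grasp_force: 0.0
```

>>> play_rows --moves '[[[33,-34.5,2,0,0,0],[33,-34.5,2,0,0,0],[33,-34.5,2,0,0,0],[33,-34.5,2,0,0,0],[33,-34.5,2,0,0,0]]]'

```text
time_s: 1.9
position: [0.4029, -0.1585, 0.2168]
tcp_rot: [[0.948, 0.319, 0.001], [0.319, -0.948, -0.001], [0.001, 0.001, -1.0]]
force: [0.4, -0.4, -0.7]
opening: 0.998
grasp_force: 0.0
```

>>> play_rows --moves '[[[33,-34.5,2,0,0,0],[33,-34.5,2,0,0,0],[33,-34.5,2,0,0,0],[33,-34.5,2,0,0,0],[33,-34.5,2,0,0,0]]]'

```text
time_s: 2.4
position: [0.5043, 0.0581, 0.2068]
tcp_rot: [[0.948, 0.319, 0.001], [0.319, -0.948, -0.0], [0.001, 0.001, -1.0]]
force: [0.2, -0.8, -0.2]
opening: 0.999
grasp_force: 0.0
```

>>> play_rows --moves '[[[0,0,0,0,0,0.128],[0,0,0,0,0,0.128],[0,0,0,0,0,0.128],[0,0,0,0,0,0]]]'

```text
time_s: 2.8
position: [0.5036, 0.0564, 0.2066]
tcp_rot: [[0.998, -0.058, 0.0], [-0.058, -0.998, -0.0], [0.0, 0.0, -1.0]]
force: [0.1, -0.0, -0.1]
opening: 0.999
grasp_force: 0.0
```

```bash
cat >> h.py <<'E'
def tool(dst,yaw=None):
    "needed shift in tool axes (mm) and turn about tool z (rad) to world dst, tool-x yaw (deg)"
    s=bot.read_state(); R=np.array(s["tcp_rot"]); y=np.degrees(np.arctan2(R[1,0],R[0,0]))
    print("pos",np.round(s["position"],4),"yaw",round(y,2),"t",s["time_s"],"F",np.round(s["force"],1),"open",round(s["opening"],3),"grip",round(s["grasp_force"],1))
    print("shift mm",np.round(R.T@(np.array(dst)-s["position"])*1000,1),"" if yaw is None else ("turn",round(-np.radians((yaw-y+180)%360-180),4)))
E
python3 - <<'E'
from h import *
p=bot.capture("wrist"); cv2.imwrite("pics/w1.png",p["image"])
print(-np.array(p["R"]).T@p["t"])
for q,z in [("battery",.03),("stand",.016),("tilt_plate",.03),("mat",.004)]:
    for r in bot.silhouettes(p,q): print(q,round(r["confidence"],2),rect(p,r["pixels"],z),np.round(r["centre"]))
for q,z in [("stand",0),("plate_lip",.016),("battery_center",.015)]:
    for r in bot.pinpoint(p,q): print(q,np.round(r["centre"]),round(r["confidence"],2),np.round(onz(p,r["centre"],z),4))
tool([.536,.144,.017],-3.5)
E
```

```text
[0.57510895 0.0514416  0.35364346]
battery 0.59 [array([540.8, 144.6]), array([41.9, 75.6]), np.float64(85.9)] [207. 181.]
battery 0.56 [array([372.3, 151. ]), array([67.3, 32.4]), np.float64(87.9)] [227. 359.]
stand 0.8 [array([561.9, 294.9]), array([138.2, 164.7]), np.float64(86.1)] [ 58. 169.]
stand 0.63 [array([539.3, 148.2]), array([42.9, 78.9]), np.float64(85.9)] [207. 181.]
tilt_plate 0.74 [array([562.4, 287.1]), array([126.6, 158. ]), np.float64(85.5)] [ 60. 170.]
mat 0.85 [array([658.7, -88.5]), array([140.6,  46. ]), np.float64(89.3)] [473.  24.]
mat 0.51 [array([ 484., -174.]), array([193.9,  56.2]), np.float64(84.4)] [558. 226.]
stand [120. 164.] 0.97 [0.5615 0.2356 0.    ]
plate_lip [112. 172.] 0.89 [0.5563 0.2363 0.016 ]
battery_center [205. 340.] 0.96 [0.3846 0.1741 0.015 ]
battery_center [209. 182.] 0.6 [0.5408 0.1487 0.015 ]
pos [0.5035 0.056  0.2066] yaw -3.37 t 3.2 F [-0.1 -0.3  0.2] open 0.997 grip 0.0
shift mm [ 27.3 -89.8 189.6] ('turn', np.float64(0.0022))
```

View pics/w1.png

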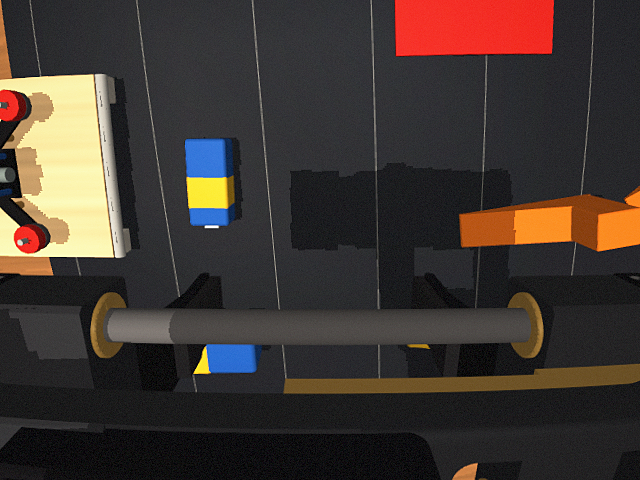

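The wrist view shows the small battery at (209,182), the lip edge at col ~112 and the wedge at right. Going down on the battery.

>>> play_rows --moves '[[[11,-31,20,0,0,0.01],[11,-31,20,0,0,0],[10,-31,30,0,0,0],[0,0,40,0,0,0],[0,0,40,0,0,0]]]'

```text
time_s: 3.7
position: [0.5425, 0.1479, 0.0556]
tcp_rot: [[0.998, -0.067, 0.003], [-0.067, -0.998, 0.0], [0.003, -0.0, -1.0]]
force: [0.2, 0.0, 0.2]
opening: 1.003
grasp_force: 0.0
```

>>> play_rows --moves '[[[0,0,25,0,0,0],[0,0,14,0,0,0],[0,0,0,0,0,0]]]'

```text
time_s: 4.0
position: [0.5412, 0.1467, 0.0164]
tcp_rot: [[0.998, -0.069, -0.002], [-0.069, -0.998, -0.0], [-0.002, 0.0, -1.0]]
force: [0.1, -0.2, 0.4]
opening: 0.997
grasp_force: 0.0
```

>>> play_rows --moves '[[[0,0,0,0,0,0],[0,0,0,0,0,0],[0,0,0,0,0,0],[0,0,0,0,0,0],[0,0,0,0,0,0]]]' --fingers -1

```text
time_s: 4.5
position: [0.5418, 0.1468, 0.0181]
tcp_rot: [[0.998, -0.069, 0.001], [-0.069, -0.998, 0.0], [0.001, -0.0, -1.0]]
force: [0.0, 0.9, -0.6]
opening: 0.63
grasp_force: 0.0
```

>>> play_rows --moves '[[[0,0,0,0,0,0],[0,0,0,0,0,0],[0,0,0,0,0,0],[0,0,0,0,0,0],[0,0,0,0,0,0]]]'

```text
time_s: 5.0
position: [0.5416, 0.1469, 0.0176]
tcp_rot: [[0.998, -0.069, 0.0], [-0.069, -0.998, 0.0], [0.0, -0.0, -1.0]]
force: [0.4, 0.8, 0.4]
opening: 0.399
grasp_force: 30.0
```

>>> play_rows --moves '[[[0,0,-10,0,0,0],[0,0,-20,0,0,0],[0,0,-30,0,0,0],[0,0,-10,0,0,0]]]'

```text
time_s: 5.4
position: [0.5429, 0.1468, 0.09]
tcp_rot: [[0.998, -0.069, 0.004], [-0.069, -0.998, 0.0], [0.004, -0.0, -1.0]]
force: [0.9, -0.0, -2.0]
opening: 0.402
grasp_force: 30.0
```

```bash
python3 - <<'E'
from h import *
tool([.683,-.092,.08],86)
E
```

```text
pos [0.5429 0.1468 0.09  ] yaw -3.96 t 5.4 F [ 0.9 -0.  -2. ] open 0.402 grip 30.0
shift mm [156.2 228.6  10.6] ('turn', np.float64(-1.5701))
```

>>> play_rows --moves '[[[16,23,0,0,0,0],[23,34,0,0,0,0],[23,34,0,0,0,0],[23,34,0,0,0,0],[23,34,0,0,0,0]]]'

```text
time_s: 5.9
position: [0.6383, -0.0207, 0.087]
tcp_rot: [[0.998, -0.069, -0.001], [-0.069, -0.998, 0.0], [-0.001, -0.0, -1.0]]
force: [-0.2, 1.4, -2.7]
opening: 0.398
grasp_force: 30.0
```

>>> play_rows --moves '[[[23,34,0,0,0,0],[16,23,0,0,0,0],[9,13,0,0,0,-0.1],[0,0,0,0,0,-0.147],[0,0,0,0,0,-0.147]]]'

```text
time_s: 6.4
position: [0.6807, -0.0934, 0.0865]
tcp_rot: [[0.946, 0.323, -0.002], [0.323, -0.946, 0.0], [-0.002, -0.001, -1.0]]
force: [-0.3, -0.1, -2.5]
opening: 0.4
grasp_force: 30.0
```

>>> play_rows --moves '[[[0,0,0,0,0,-0.147],[0,0,0,0,0,-0.147],[0,0,0,0,0,-0.147],[0,0,0,0,0,-0.147],[0,0,0,0,0,-0.147]]]'

```text
time_s: 6.9
position: [0.6804, -0.0923, 0.0866]
tcp_rot: [[0.484, 0.875, -0.002], [0.875, -0.484, 0.0], [-0.001, -0.002, -1.0]]
force: [0.2, -0.4, -2.4]
opening: 0.406
grasp_force: 30.0
```

>>> play_rows --moves '[[[0,0,0,0,0,-0.147],[0,0,0,0,0,-0.147],[0,0,0,0,0,-0.147],[0,0,0,0,0,0],[0,0,0,0,0,0]]]'

```text
time_s: 7.4
position: [0.6808, -0.0924, 0.087]
tcp_rot: [[0.073, 0.997, -0.001], [0.997, -0.073, 0.0], [0.0, -0.001, -1.0]]
force: [0.2, -0.3, -2.9]
opening: 0.398
grasp_force: 30.0
```

```bash
python3 - <<'E'
from h import *
tool([.683,-.092,.0225],86)
p=bot.capture("wrist"); cv2.imwrite("pics/w2.png",p["image"])
for q,z in [("battery",.05),("mat",.004)]:
    for r in bot.silhouettes(p,q): print(q,round(r["confidence"],2),rect(p,r["pixels"],z),np.round(r["centre"]))
E
```

```text
pos [ 0.6808 -0.0924  0.087 ] yaw 85.81 t 7.4 F [ 0.2 -0.3 -2.9] open 0.398 grip 30.0
shift mm [ 0.5  2.3 64.5] ('turn', np.float64(-0.0034))
battery 0.78 [array([681.8, -85.5]), array([49.1, 46.4]), np.float64(85.8)] [315. 277.]
mat 0.87 [array([687.4, -76.9]), array([114.4, 100.5]), np.float64(89.2)] [338. 187.]
```

View pics/w2.png

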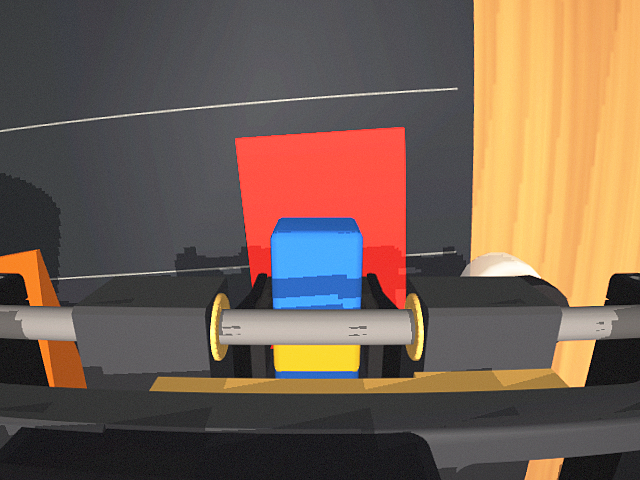

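The battery hangs in the jaws above the mat (mat centre col ~320). Lowering and releasing.

>>> play_rows --moves '[[[0,2,25,0,0,0],[0,0,22,0,0,0],[0,0,12,0,0,0],[0,0,5,0,0,0],[0,0,0,0,0,0]]]'

```text
time_s: 8.05
position: [0.6832, -0.0925, 0.0232]
tcp_rot: [[0.07, 0.998, -0.001], [0.998, -0.07, 0.0], [0.0, -0.001, -1.0]]
force: [0.8, 0.7, -2.8]
opening: 0.398
grasp_force: 30.0
```

>>> play_rows --moves '[[[0,0,0,0,0,0],[0,0,0,0,0,0],[0,0,0,0,0,0],[0,0,0,0,0,0]]]' --fingers 0

```text
time_s: 8.45
position: [0.6839, -0.0927, 0.0245]
tcp_rot: [[0.07, 0.998, 0.002], [0.998, -0.07, -0.0], [-0.0, 0.002, -1.0]]
force: [0.8, -0.1, 0.2]
opening: 0.494
grasp_force: 0.0
```

>>> play_rows --moves '[[[0,0,-10,0,0,0],[0,0,-40,0,0,0],[0,0,-45,0,0,0],[0,0,-45,0,0,0],[0,0,0,0,0,0]]]'

```text
time_s: 8.95
position: [0.6883, -0.0939, 0.1727]
tcp_rot: [[0.07, 0.997, 0.016], [0.998, -0.07, -0.005], [-0.004, 0.016, -1.0]]
force: [0.8, -0.5, 1.1]
opening: 0.497
grasp_force: 0.0
```

```bash
python3 - <<'E'
from h import *
tool([.49,-.19,.165],98)
E
```

```text
pos [ 0.6883 -0.0939  0.1727] yaw 85.99 t 8.95 F [ 0.8 -0.5  1.1] open 0.497 grip 0.0
shift mm [-109.7 -191.2    5. ] ('turn', np.float64(-0.2095))
```

>>> play_rows --moves '[[[-25,-30,-5,0,0,-0.04],[-25,-30,-5,0,0,-0.04],[-25,-30,-5,0,0,-0.04],[-25,-30,-5,0,0,-0.04],[-25,-30,-5,0,0,-0.05]]]' --fingers 0.6

```text
time_s: 9.45
position: [0.5333, -0.2193, 0.189]
tcp_rot: [[-0.142, 0.99, -0.0], [0.99, 0.142, -0.0], [0.0, -0.0, -1.0]]
force: [0.3, -0.5, -0.6]
opening: 0.782
grasp_force: 0.0
```

>>> play_rows --moves '[[[-25,-25,-5,0,0,0],[0,0,0,0,0,0],[0,0,0,0,0,0]]]'

```text
time_s: 9.75
position: [0.5132, -0.2477, 0.1939]
tcp_rot: [[-0.137, 0.991, 0.001], [0.991, 0.137, 0.0], [0.0, 0.001, -1.0]]
force: [-0.2, 0.1, -0.6]
opening: 0.801
grasp_force: 0.0
```

```bash
python3 - <<'E'
from h import *
p=bot.capture("wrist"); cv2.imwrite("pics/w3.png",p["image"])
for r in bot.silhouettes(p,"wedge"): print(round(r["confidence"],2),rect(p,r["pixels"],.0),rect(p,r["pixels"],.07),np.round(r["centre"]))
for q,z in [("wedge",0),("wedge_grip",.045)]:
    for r in bot.pinpoint(p,q): print(q,np.round(r["centre"]),round(r["confidence"],2),np.round(onz(p,r["centre"],z),4))
print(-np.array(p["R"]).T@p["t"])
tool([.49,-.19,.04],98)
t=bot.capture("top")
for q,z in [("battery",.034),("stand",.016),("tilt_plate",.028)]:
    for r in bot.silhouettes(t,q): print(q,round(r["confidence"],2),rect(t,r["pixels"],z))
E
```

```text
0.81 [array([ 522.7, -296.4]), array([ 32.2, 103.4]), np.float64(32.6)] [array([ 518.9, -272.2]), array([25.6, 82.2]), np.float64(32.6)] [320. 268.]
0.68 [array([ 483.2, -149.2]), array([ 39.9, 138.4]), np.float64(6.0)] [array([ 487.5, -155.2]), array([ 31.7, 110. ]), np.float64(6.0)] [296. 102.]
wedge [336. 286.] 0.8 [ 0.541  -0.3134  0.    ]
wedge [300. 148.] 0.62 [ 0.4908 -0.1905  0.    ]
wedge_grip [296. 148.] 0.91 [ 0.4904 -0.1893  0.045 ]
wedge_grip [338. 300.] 0.65 [ 0.54   -0.3079  0.045 ]
[ 0.50411572 -0.17825601  0.34092976]
pos [ 0.514  -0.246   0.1933] yaw 98.11 t 9.95 F [0.1 0.3 0.2] open 0.8 grip 0.0
shift mm [ 58.8 -15.9 153.4] ('turn', np.float64(0.0019))
battery 0.81 [array([386.9, 182.1]), array([48.4, 88.3]), np.float64(1.1)]
battery 0.55 [array([676.6, -95. ]), array([78.5, 42.1]), np.float64(84.5)]
stand 0.84 [array([563.3, 334.4]), array([208.7, 161.7]), np.float64(86.4)]
stand 0.32 [array([ 796.4, -127. ]), array([42.2, 58.2]), np.float64(89.9)]
tilt_plate 0.92 [array([560.7, 329. ]), array([206.3, 160.8]), np.float64(85.9)]
```

View pics/w3.png

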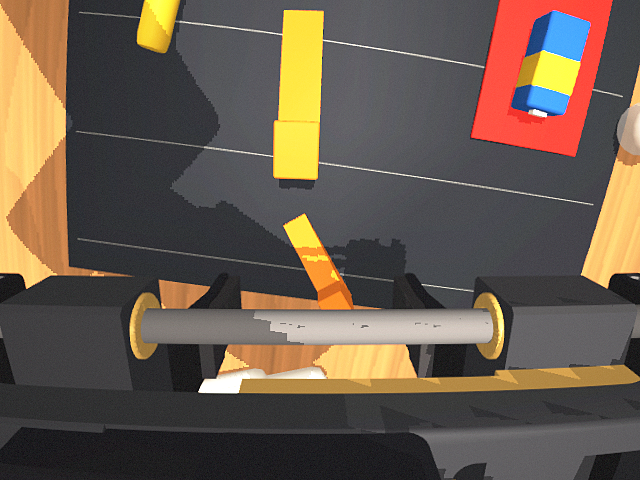

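The battery lies on the mat at (550,65). The large wedge has its handle top at (275–319, 121–180) and toe at (284–324, 11). The small wedge is behind it at (320,265).

```bash
python3 - <<'E'
from h import *
p=bot.capture("wrist")
h=np.array([onz(p,u,.07) for u in [(275,121),(319,121),(318,180),(274,179)]]); t=np.array([onz(p,u,.004) for u in [(284,10),(324,12)]])
print(h.round(4),t.round(4)); c=h.mean(0); m=t.mean(0); d=m-c
print("handle",c,"toe",m,"len",np.hypot(*d[:2]),"yaw",np.degrees(np.arctan2(d[1],d[0])))
yaw=np.degrees(np.arctan2(d[1],d[0])); tool([c[0],c[1],.040],yaw)
E
```

```text
[[ 0.4751 -0.1712  0.07  ]
 [ 0.5047 -0.1671  0.07  ]
 [ 0.5097 -0.2068  0.07  ]
 [ 0.479  -0.2105  0.07  ]] [[ 0.4645 -0.082   0.004 ]
 [ 0.4965 -0.0791  0.004 ]]
handle [ 0.49215119 -0.18890055  0.07      ] toe [ 0.48049892 -0.08052301  0.004     ] len 0.1090021409890218 yaw 96.13661254250864
pos [ 0.5138 -0.2465  0.1934] yaw 98.09 t 10.2 F [-0.7 -0.2 -0. ] open 0.799 grip 0.0
shift mm [ 60.1 -13.3 153.4] ('turn', np.float64(0.034))
```

>>> play_rows --moves '[[[30,-7,0,0,0,0.017],[30,-6,10,0,0,0.017],[0,0,35,0,0,0],[0,0,40,0,0,0],[0,0,35,0,0,0]]]'

```text
time_s: 10.7
position: [0.4931, -0.1889, 0.0726]
tcp_rot: [[-0.107, 0.994, 0.001], [0.994, 0.107, -0.001], [-0.001, 0.001, -1.0]]
force: [0.5, -0.8, -1.2]
opening: 0.796
grasp_force: 0.0
```

>>> play_rows --moves '[[[0,0,22,0,0,0],[0,0,12,0,0,0],[0,0,0,0,0,0],[0,0,0,0,0,0]]]'

```text
time_s: 11.1
position: [0.4933, -0.1896, 0.0401]
tcp_rot: [[-0.106, 0.994, 0.001], [0.994, 0.106, -0.001], [-0.001, 0.001, -1.0]]
force: [-0.8, -0.1, -0.6]
opening: 0.795
grasp_force: 0.0
```

>>> play_rows --moves '[[[0,0,0,0,0,0],[0,0,0,0,0,0],[0,0,0,0,0,0],[0,0,0,0,0,0],[0,0,0,0,0,0]]]' --fingers -1

```text
time_s: 11.6
position: [0.4929, -0.1894, 0.0399]
tcp_rot: [[-0.106, 0.994, 0.0], [0.994, 0.106, -0.0], [-0.0, 0.0, -1.0]]
force: [-0.1, -0.5, 0.1]
opening: 0.432
grasp_force: 0.0
```

>>> play_rows --moves '[[[0,0,0,0,0,0],[0,0,0,0,0,0],[0,0,0,0,0,0]]]'

```text
time_s: 11.9
position: [0.4927, -0.1893, 0.0397]
tcp_rot: [[-0.106, 0.994, -0.0], [0.994, 0.106, -0.0], [-0.0, -0.0, -1.0]]
force: [-0.8, -0.5, 2.6]
opening: 0.369
grasp_force: 29.9
```

```bash
python3 - <<'E'
from h import *
t=bot.capture("top"); cv2.imwrite("pics/t3.png",cv2.resize(t["image"][180:320,80:260],None,fx=4,fy=4))
# lip estimates over views
for q,z in [("stand",0),("plate_lip",.016)]:
    for r in bot.pinpoint(t,q): print(q,np.round(r["centre"]),round(r["confidence"],2),np.round(onz(t,r["centre"],z),4))
tool([.553,.10,.036],86)
E
```

```text
stand [210. 250.] 0.9 [0.5534 0.2335 0.    ]
plate_lip [266. 159.] 0.46 [0.7936 0.0979 0.016 ]
pos [ 0.4926 -0.1893  0.0397] yaw 96.08 t 12.05 F [-1.9 -0.2  3.3] open 0.365 grip 29.9
shift mm [281.3  90.7   3.7] ('turn', np.float64(0.176))
```

View pics/t3.png

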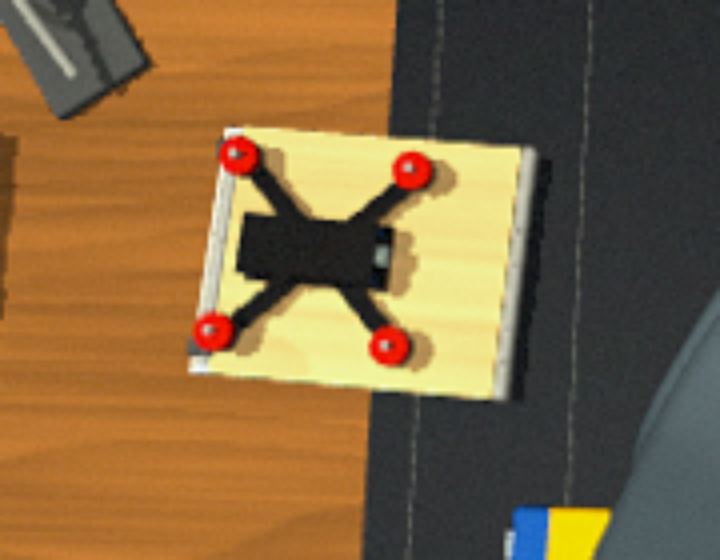

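```bash
python3 - <<'E'
from h import *
t=bot.capture("top")
L=np.array([onz(t,u,.021) for u in [(213.6,217),(207.3,280)]]); print(L.round(4), np.linalg.norm(L[1]-L[0]))
d=L[0]-L[1]; yaw=np.degrees(np.arctan2(d[1],d[0]))+90; print("yaw",yaw, "mid",L.mean(0))
x=np.array([np.cos(np.radians(yaw)),np.sin(np.radians(yaw)),0]); o=L.mean(0)+.005*x; print("origin",o)
# project back known stand outline for yaw check
for r in bot.silhouettes(t,"tilt_plate")[:1]+bot.silhouettes(t,"stand")[:1]: print(rect(t,r["pixels"],.026))
E
```

```text
[[0.6353 0.2249 0.021 ]
 [0.4745 0.2327 0.021 ]] 0.1610254534379401
yaw 87.23953461550272 mid [0.55490004 0.22881492 0.021     ]
origin [0.55514084 0.23380911 0.021     ]
[array([562.7, 331.5]), array([208.3, 160.5]), np.float64(86.6)]
[array([561.8, 330.3]), array([206.7, 158.8]), np.float64(86.3)]
```

>>> play_rows --moves '[[[15,4,0,0,0,0],[30,9,0,0,0,0],[40,12,0,0,0,0],[40,12,0,0,0,0],[40,12,0,0,0,0]]]'

```text
time_s: 12.7
position: [0.5248, -0.0186, 0.0397]
tcp_rot: [[-0.106, 0.994, 0.001], [0.994, 0.106, -0.001], [-0.001, 0.001, -1.0]]
force: [0.4, -3.0, 3.0]
opening: 0.368
grasp_force: 29.9
```

>>> play_rows --moves '[[[40,12,0,0,0,0],[30,10,0,0,0,0.06],[15,4,0,0,0,0.06],[0,0,0,0,0,0.047],[0,0,0,0,0,0]]]'

```text
time_s: 13.2
position: [0.5422, 0.0692, 0.0397]
tcp_rot: [[0.06, 0.998, 0.001], [0.998, -0.06, 0.001], [0.001, 0.001, -1.0]]
force: [0.9, 2.6, 4.1]
opening: 0.362
grasp_force: 29.9
```

```bash
python3 - <<'E'
from h import *
tool([.548,.104,.0397],86.5)
p=bot.capture("wrist"); cv2.imwrite("pics/w5.png",p["image"])
for q,z in [("stand",0),("plate_lip",.016)]:
    for r in bot.pinpoint(p,q): print(q,np.round(r["centre"]),round(r["confidence"],2),np.round(onz(p,r["centre"],z),4))
E
```

```text
pos [0.5422 0.0692 0.0397] yaw 86.58 t 13.2 F [0.9 2.6 4.1] open 0.362 grip 29.9
shift mm [35.1  3.7  0.1] ('turn', np.float64(0.0014))
```

View pics/w5.png

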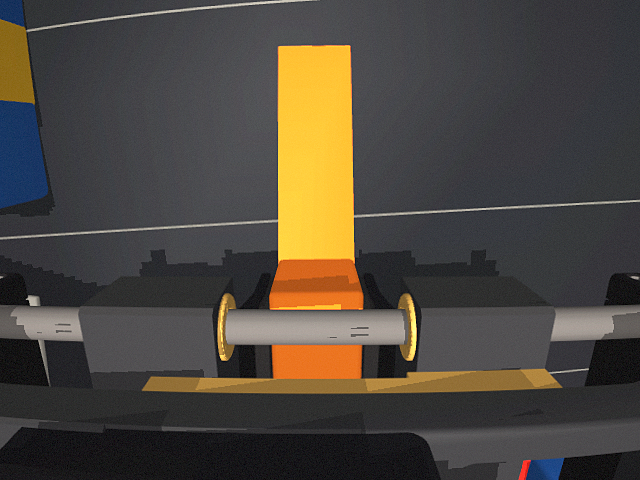

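The wedge sits straight in the jaws, with its toe at (315,45). Advancing to just short of the lip.

>>> play_rows --moves '[[[15,2,0,0,0,0],[15,2,0,0,0,0],[5,0,0,0,0,0],[0,0,0,0,0,0]]]'

```text
time_s: 13.75
position: [0.5484, 0.1024, 0.0397]
tcp_rot: [[0.06, 0.998, 0.001], [0.998, -0.06, 0.0], [0.001, 0.001, -1.0]]
force: [0.2, 1.7, 5.3]
opening: 0.365
grasp_force: 29.9
```

```bash
python3 - <<'E'
from h import *
tool([.5525,.177,.0397],86.5)
p=bot.capture("wrist"); cv2.imwrite("pics/w6.png",p["image"])
for q,z in [("stand",0),("plate_lip",.016),("wedge",0)]:
    for r in bot.pinpoint(p,q): print(q,np.round(r["centre"]),round(r["confidence"],2),np.round(onz(p,r["centre"],z),4))
E
```

```text
pos [0.5484 0.1024 0.0397] yaw 86.54 t 13.75 F [0.2 1.7 5.3] open 0.365 grip 29.9
shift mm [74.7 -0.4  0. ] ('turn', np.float64(0.0006))
wedge [316. 275.] 0.56 [0.5487 0.1025 0.    ]
```

View pics/w6.png

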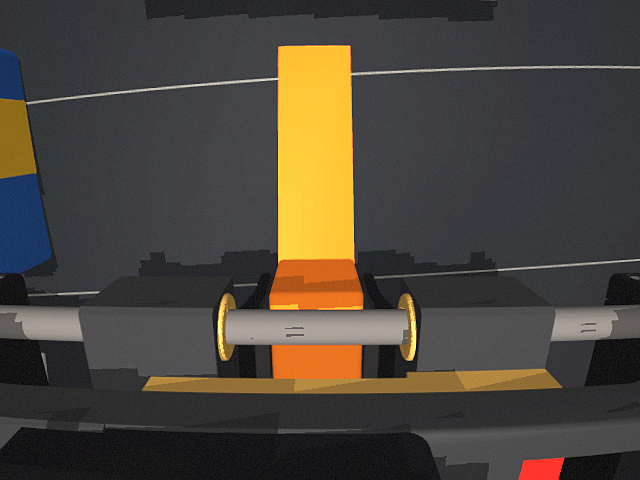

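The toe is at (315,45), and the stand's shadow is at the top, centred at col 320. Moving in towards contact.

>>> play_rows --moves '[[[12,0,0,0,0,0],[15,0,0,0,0,0],[13,0,0,0,0,0],[5,0,0,0,0,0],[0,0,0,0,0,0]]]'

```text
time_s: 14.45
position: [0.5506, 0.1467, 0.0397]
tcp_rot: [[0.06, 0.998, -0.0], [0.998, -0.06, -0.0], [-0.0, -0.0, -1.0]]
force: [-0.1, 1.6, 6.0]
opening: 0.363
grasp_force: 29.9
```

>>> play_rows --moves '[[[3,0,0,0,0,0],[3,0,0,0,0,0],[0,0,0,0,0,0]]]'

```text
time_s: 14.75
position: [0.5509, 0.1516, 0.0397]
tcp_rot: [[0.061, 0.998, -0.0], [0.998, -0.061, -0.001], [-0.001, -0.0, -1.0]]
force: [-0.1, -1.2, 7.3]
opening: 0.367
grasp_force: 29.9
```

```bash
python3 - <<'E'
from h import *
tool([.5525,.177,.0397],86.5)
p=bot.capture("wrist"); cv2.imwrite("pics/w7.png",p["image"])
for q,z in [("stand",0),("plate_lip",.016),("wedge",0)]:
    for r in bot.pinpoint(p,q): print(q,np.round(r["centre"]),round(r["confidence"],2),np.round(onz(p,r["centre"],z),4))
E
```

```text
pos [0.5509 0.1516 0.0397] yaw 86.52 t 14.75 F [-0.1 -1.2  7.3] open 0.367 grip 29.9
shift mm [25.4  0.  -0. ] ('turn', np.float64(0.0003))
stand [320. 104.] 0.84 [0.5582 0.2357 0.    ]
plate_lip [320. 104.] 0.83 [0.5579 0.2346 0.016 ]
wedge [313. 274.] 0.96 [0.5497 0.1522 0.    ]
```

View pics/w7.png

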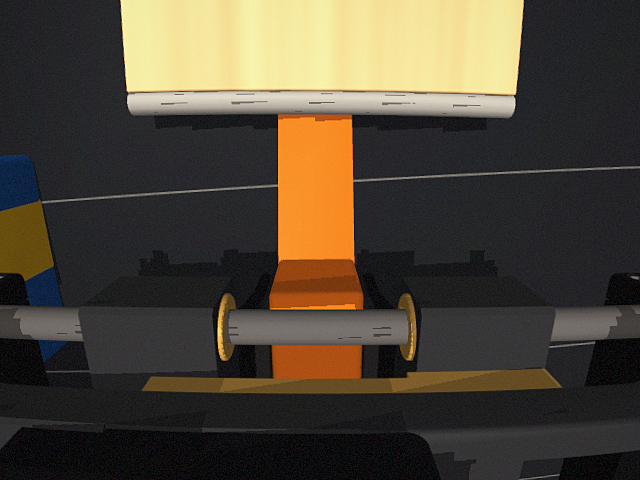

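The toe is under the lip, straight and centred (lip edge at row ~113). Stepping in to find contact by force.

>>> play_rows --moves '[[[2,0,0,0,0,0],[2,0,0,0,0,0],[0,0,0,0,0,0]]]'

```text
time_s: 15.25
position: [0.5511, 0.1554, 0.0397]
tcp_rot: [[0.061, 0.998, -0.001], [0.998, -0.061, -0.001], [-0.001, -0.0, -1.0]]
force: [-0.5, -2.5, 5.7]
opening: 0.368
grasp_force: 29.9
```

>>> play_rows --moves '[[[1,0,0,0,0,0],[1,0,0,0,0,0],[0,0,0,0,0,0]]]'

```text
time_s: 15.55
position: [0.5512, 0.1572, 0.0397]
tcp_rot: [[0.061, 0.998, -0.001], [0.998, -0.061, -0.002], [-0.002, -0.001, -1.0]]
force: [-0.6, -3.6, 5.8]
opening: 0.367
grasp_force: 29.9
```

>>> play_rows --moves '[[[1,0,0,0,0,0],[1,0,0,0,0,0],[0,0,0,0,0,0]]]'

```text
time_s: 15.85
position: [0.5514, 0.1591, 0.0397]
tcp_rot: [[0.061, 0.998, -0.001], [0.998, -0.061, -0.002], [-0.002, -0.001, -1.0]]
force: [-1.1, -3.1, 5.5]
opening: 0.364
grasp_force: 29.9
```

>>> play_rows --moves '[[[1,0,0,0,0,0],[1,0,0,0,0,0],[0,0,0,0,0,0]]]'

```text
time_s: 16.15
position: [0.5515, 0.1611, 0.0397]
tcp_rot: [[0.061, 0.998, -0.001], [0.998, -0.061, -0.002], [-0.002, -0.001, -1.0]]
force: [-1.2, -4.2, 6.1]
opening: 0.365
grasp_force: 29.9
```

>>> play_rows --moves '[[[1,0,0,0,0,0],[1,0,0,0,0,0],[0,0,0,0,0,0]]]'

```text
time_s: 16.45
position: [0.5514, 0.1618, 0.0397]
tcp_rot: [[0.06, 0.998, -0.001], [0.998, -0.06, -0.003], [-0.004, -0.001, -1.0]]
force: [-1.1, -9.8, 7.2]
opening: 0.368
grasp_force: 29.9
```

>>> play_rows --moves '[[[1,0,0,0,0,0],[1,0,0,0,0,0],[0,0,0,0,0,0]]]'

```text
time_s: 16.75
position: [0.5515, 0.1634, 0.0397]
tcp_rot: [[0.06, 0.998, -0.002], [0.998, -0.06, -0.004], [-0.004, -0.002, -1.0]]
force: [-0.1, -10.0, 8.0]
opening: 0.366
grasp_force: 29.9
```

Contact at TCP y≈0.161. I need about 18 mm past that.

>>> play_rows --moves '[[[2,0,0,0,0,0],[2,0,0,0,0,0],[2,0,0,0,0,0],[0,0,0,0,0,0]]]'

```text
time_s: 17.15
position: [0.5517, 0.1694, 0.0397]
tcp_rot: [[0.06, 0.998, -0.002], [0.998, -0.06, -0.004], [-0.004, -0.002, -1.0]]
force: [-0.1, -9.3, 7.7]
opening: 0.363
grasp_force: 29.9
```

>>> play_rows --moves '[[[2,0,0,0,0,0],[2,0,0,0,0,0],[2,0,0,0,0,0],[0,0,0,0,0,0],[0,0,0,0,0,0]]]'

```text
time_s: 17.65
position: [0.552, 0.1753, 0.0397]
tcp_rot: [[0.06, 0.998, -0.002], [0.998, -0.06, -0.004], [-0.004, -0.002, -1.0]]
force: [-0.8, -10.9, 8.5]
opening: 0.363
grasp_force: 30.0
```

```bash
python3 - <<'E'
from h import *
tool([.5525,.179,.0397],86.5)
p=bot.capture("wrist"); cv2.imwrite("pics/w8.png",p["image"])
for q,z in [("stand",0),("plate_lip",.016),("wedge",0),("wedge_grip",.045)]:
    for r in bot.pinpoint(p,q): print(q,np.round(r["centre"]),round(r["confidence"],2),np.round(onz(p,r["centre"],z),4))
E
```

```text
pos [0.552  0.1753 0.0397] yaw 86.56 t 17.65 F [ -0.8 -10.9   8.5] open 0.363 grip 30.0
shift mm [ 3.7  0.3 -0. ] ('turn', np.float64(0.001))
stand [320. 155.] 0.69 [0.5578 0.2362 0.    ]
plate_lip [320. 164.] 0.95 [0.5575 0.233  0.016 ]
wedge [312. 276.] 0.77 [0.5503 0.1749 0.    ]
wedge_grip [316. 316.] 0.75 [0.5526 0.1747 0.045 ]
```

View pics/w8.png

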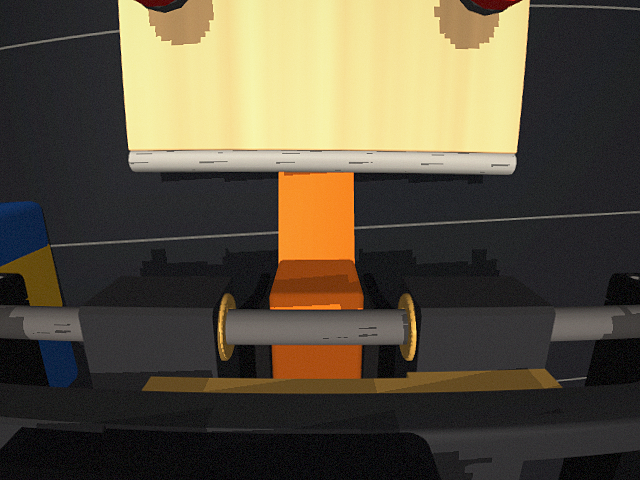

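The wedge hasn't moved in the jaws (handle top edge still at row 260), and the lip edge is now at row 172. I estimate 4.8 mm of lift, so 4 mm more travel.

>>> play_rows --moves '[[[2,0,0,0,0,0],[2,0,0,0,0,0],[0,0,0,0,0,0],[0,0,0,0,0,0],[0,0,0,0,0,0]]]'

```text
time_s: 18.4
position: [0.5522, 0.1793, 0.0397]
tcp_rot: [[0.06, 0.998, -0.002], [0.998, -0.06, -0.004], [-0.004, -0.002, -1.0]]
force: [-1.9, -10.0, 8.5]
opening: 0.368
grasp_force: 30.0
```

```bash
python3 - <<'E'
from h import *
tool([.5525,.179,.0397],86.5)
p=bot.capture("wrist")
# lip front edge in wrist picture: bright->dark along col 220 ; compare with lip front at known y for heights
g=p["image"][:,:,0].astype(int); col=g[120:230,225:235].mean(1); r=120+np.argmin(np.diff(col)); print("edge row",r)
for u in (200,420): print(onz(p,(u,r),.021).round(4), onz(p,(u,r),.027).round(4))
t=bot.capture("top")
for s in bot.silhouettes(t,"battery"): print(round(s["confidence"],2),rect(t,s["pixels"],.034))
E
```

```text
pos [0.5522 0.1793 0.0397] yaw 86.55 t 18.4 F [ -1.9 -10.    8.5] open 0.368 grip 30.0
shift mm [-0.3  0.3  0. ] ('turn', np.float64(0.0009))
edge row 180
[0.5055 0.2339 0.021 ] [0.5074 0.2344 0.027 ]
[0.6005 0.2281 0.021 ] [0.5989 0.2289 0.027 ]
0.98 [array([385.9, 170.8]), array([ 50.7, 110.6]), np.float64(1.1)]
0.89 [array([676.9, -95.1]), array([41.7, 76.4]), np.float64(0.7)]
```

```bash
python3 - <<'E'
from h import *
p=bot.capture("wrist"); now=np.array(bot.read_state()["position"])
def ln(q,img,rows):
    a=img[rows[0]:rows[1],:,:].min(2).astype(float); res=[]
    for r in range(a.shape[0]):
        c=np.where(a[r,60:600]>120)[0]
        if len(c)>200: res.append((r+rows[0],c[0]+60,c[-1]+60))
    m=res[len(res)//2] ; 
    return m,[round(np.linalg.norm(onz(q,m[1::-1],z)-onz(q,(m[2],m[0]),z))*1000,1) for z in (.021,.024,.027,.030)]
for f,pos,rows in [("w7",[.5509,.1516,.0397],(94,115)),("w8",[.552,.1753,.0397],(152,175)),(None,now,(158,183))]:
    q=dict(p); R=np.array(p["R"]); q["t"]=np.array(p["t"])-R@(np.array(pos)-now)
    print(f,ln(q,p["image"] if f is None else cv2.imread(f"pics/{f}.png"),rows))
E
```

```text
w7 ((102, np.int64(127), np.int64(514)), [np.float64(162.5), np.float64(159.5), np.float64(156.6), np.float64(153.6)])
w8 ((161, np.int64(129), np.int64(515)), [np.float64(167.4), np.float64(164.4), np.float64(161.3), np.float64(158.3)])
None ((169, np.int64(128), np.int64(516)), [np.float64(169.1), np.float64(166.1), np.float64(163.0), np.float64(159.9)])
```

The lip's apparent length gives about 6.5 mm of lift, which agrees with 6.1 mm from the travel. Handing in.

```bash
python3 -c "
from rig import bot
print(bot.hand_in())"
```

```text
the job is handed in; nothing more can be done
None
```

The battery pack is on the red mat, and the gripped wedge is holding the lip about 6 mm clear of the base (6.1 mm from travel, 6.5 mm from the camera); I handed the job in at about 18 s and got no verdict back.

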